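# Pack the vanity caddy, draw its telescoping handle to the second stop and lift it

### The arm

A 7-joint arm with a two-finger parallel gripper is mounted at the origin on the work surface. World frame = base frame: x ahead of the robot, y to its left, z up, the work surface at z = 0. Lengths are in m, angles in rad, forces in N, time in s.
With the tool pointing down it reaches from about 0.4 to 0.75 m from the base axis. Payload 19.5 kg.
Tool frame: the origin (TCP) lies at the very end of the fingers, on their centre line; the grasp point (between the pads) lies robot.pinch_z behind it (robot.pinch_z is the distance from the TCP to the grasp point, in m); z points along the fingers, x is the direction in which the jaws open and shut, and the axes are right-handed (so a half turn about z gives the same grasp; the last joint's range is limited). The gripper opens to 85 mm and grips with 20 to 120 N. Pads are 22 mm wide; open, the fingers measure 114 mm over their backs; the gripper's body (76 mm by 85 mm) begins 54 mm behind the grasp point. The pads swing forward as they close: fully open they stand 13 mm farther back than shut.
Start: joints at [1.253, 0.707, -0.028, 1.485, 0.022, 0.951, -0.075], TCP at [0.157, -0.553, 0.21] pointing down, gripper open.
Joint ranges: [-2.71, 2.71], [-0.32, 2.16], [-1.57, 1.52], [0, 2.45], [-1.46, 4.6], [0, 2.02], [-2.83, 2.83]. Speed limits (rad/s): [1.89, 1.89, 2.57, 2.57, 3.01, 3.01, 3.01].

### API

Orientations are given as a unit quaternion [w, x, y, z].
In Python, from workcell import robot, grab_frame, get_calibration, search_frame gives the robot as it stands.
- The arm moves only by the shell command python3 -m creep 'ROWS' [OPENING] [FORCE]. ROWS is JSON, one flat list of numbers, 6 for each row, row after row: the shift along the tool's x, y, z in m, then the turn, a rotation vector about the tool's x, y, z in degrees. A call has 1 to 5 rows; each row shifts and turns the commanded pose from where the row before left it, along the tool's axes as they then stand; what a row does not reach is not made up. A row lasts 1/8 s, in which the tool goes at most 62.5 mm and 10.7 degrees, less where a joint would pass 70% of its speed; a pose out of reach is approached as far as the arm can. A call with a gripper value outside its range is refused whole. OPENING is the closure, from -1 (fully open) to 1 (shut), set as the call begins (- or left out, the last holds). The fingers move at their own pace and stop on an object; FORCE is the grip in N (left out, the last holds). Time passes only in rows, so rows that do not move let the fingers close. It gives the time, the measured TCP pose, the force and the opening at its end, in the units of the state.
- robot.sense(): the state, without advancing time (a new reading comes with each control period).
- grab_frame(name): name is "side" or "top" or "wrist"; returns the picture (384x512x3 uint8, red, green, blue); there is no depth.
- get_calibration(name): a dict with "fx", "fy", "cx", "cy" (pixels), "k1" (the pictures are not rectified: a ray, as slopes to the right and down, at radius r is drawn at 1 + k1 r^2 times it, then the intrinsics apply), "T" (4x4, takes a point from camera to world coordinates); the wrist camera has in their place "tool_from_camera" (4x4, takes a point from camera to tool coordinates, whose origin is the TCP and whose axes are the tool frame's). Camera axes: x right, y down, z forward; pixel columns grow to the right and rows downward; lengths in m; the calibration is good to about 2 mm. A picture is of the moment at which its call begins: read the wrist's pose just before it. get_calibration takes no time and is no camera call.
- robot.job_done(): hands the job in, once; it reports no verdict.
Trained networks look in the newest picture that a camera, given by its name, has taken for a name from the list of things; names that differ only in an ending like _2 or _b are one class to them, and where a whole thing is asked for, a point or a joint stands for the part that bears it (a point fixed in the world has none). Each returns a list of dicts, best first, with "p" (0 to 1); they miss things now and then, are a little off and sometimes report something else, mostly with a low value. They report only what shows in the picture. A call takes as long as a camera call. They do not tell look-alikes from the thing itself.
- search_frame(query, camera): "rect" ([left, top, right, bottom] in pixels, round what is visible of it).
The state is a dict: "time": time; "joints": joint angles; "joint_velocities": joint speeds; "joint_torque": joint torques, N m; "eef_pos": TCP position; "ee_rot": TCP orientation; "wrist_force": force on the tool from outside, world axes, zero at the start; "ft_torque": the same for the moment, N m; "finger_gap": finger opening in m.
Only numpy, scipy, OpenCV 4.12 (cv2) and the standard library are available. Lean on these libraries where they do the work, as an engineer would, in place of code of your own. Each camera call takes 0.05 s, during which the arm holds its last target. There are 200 camera calls.

### The job

Pack the frosted pyramid bottle and the glass roll-on vial from the steel tray upright into the two empty compartments of the cream carry caddy where they fit snugly (the bottle in the square end one, the vial in the small slot), setting them down gently. Then squeeze the orange release plate in the caddy's grip bar, pull the telescoping handle up past its first stop to the second, and lift the loaded caddy level a few centimetres clear of the dresser by that handle; finish still holding it there, hanging quietly from your grip. Leave the other things on the tray where they stand and what is already in the caddy inside it.

Things in the scene. Friction and masses are not known exactly. Their poses are not given: they have to be found in the camera images.
- caddy: Loose cream carry caddy, 154 x 250 mm (own x, y), walls 50 mm high, floor 5 mm; about 0.95 kg loaded. Origin: centre of underside; y along the grip bar; -x side (orange plate) faces the robot within 20 deg. Spine x -10..10, 50 high; tubes at y +-45 up to z 94. Front bay (x -73..-10), -y to +y: empty square compartment, compact, empty small slot (balm pot behind), cream jar. Rear bay: hairbrush.
- bottle_place (a point): Where the bottle's centre (bottle_mid) is when it stands in the square compartment; caddy frame x -41.5, y -89.5, z 57 mm; axes as the caddy's. The compartment is 63 x 63 mm: the bottle's 56 mm square base has 3.5 mm to spare each side and must be turned square to the caddy. Walls round it 50 mm high, divider 38 mm.
- vial_place (a point): Where the vial's centre (vial_mid) is when it stands in the small slot; caddy frame x -57.8, y 39.5, z 55 mm; axes as the caddy's. The slot is 30 mm square (4 mm to spare each side); its outer wall is 50 mm high, the dividers 38 mm.
- bottle_mid (a point): Centre, half-way up, of the frosted pyramid bottle: 104 mm tall, about 0.14 kg, square base 56 mm wide, sides sloping in to 18 mm at a height of 68 mm, then a silver cylindrical cap 26 mm across, 72 to 104 mm above the base (cap centre 36 mm above this point: grasp it there). z up its axis, x and y square to the base's sides.
- bottle: The same bottle; origin at the centre of its underside.
- vial_mid (a point): Centre, half-way up, of the glass roll-on vial: an upright cylinder 22 mm across and 100 mm tall, 45 g, green glass with a black cap (the upper 33 mm). Grasp it by the cap, so that the fingertips stay above the caddy's walls. z up its axis.
- vial: The same vial; origin at the centre of its underside.
- grip (a point): Centre of the charcoal grip bar: 116 mm long (caddy's y), 22 thick (x), 22 high, 109 mm above the caddy's underside when down; rises with the handle. The orange plate, 54 mm long and 16 high, stands 7 mm out of the middle of its -x face. A pinch across the bar's middle (fingers closing along the caddy's x; 29 mm wide, 23 mm once pressed) squeezes it. Axes as the caddy's.
- squeeze_plate (a joint): Travel of the orange plate into the grip bar: 0 out (latched), 0.006 m fully pressed; its spring pushes out with 3 N at rest, 7 N fully in. The latch pins are clear of the tubes beyond about 0.0045 m; when the plate comes out again they catch at the next stop.
- carry_handle (a joint): Extension of the handle out of the tubes: 0 fully down; first stop at 0.035 m, second stop at 0.070 m (end of travel 0.0715). Latched at the stops (with about 1.5 mm play) unless the plate is pressed; slides with about 1 to 2 N when it is pressed.
- tray: Matte steel tray, fixed, 240 x 360 mm (x by y), rim 12 mm high, floor 3 mm thick, with a low wire handle at each y end; origin at the centre of its underside. The bottle, the vial, the ring cone, the tin and the watch winder stand on its floor.
- ring_cone: Sky-blue ceramic ring cone, 68 mm across its foot, 77 mm tall, loose on the tray; origin at its underside. Not to be moved.
- tin: Small round brass tin, 42 mm across, 22 mm tall, loose on the tray; origin at its underside. Not to be moved.
- winder: Black plastic watch winder box, 115 x 105 mm, 130 mm tall, with a clear swing-open front on its -x face that may stand ajar; 1 kg, loose on the tray; origin at the centre of its underside. Not to be moved.
- cream_jar: Face cream jar, 59 mm across, 41 mm tall, in the +y end cell of the caddy's front bay; origin at its underside. Stays in the caddy.
- compact: Flat powder compact, 56 x 70 x 18 mm, in the caddy's front bay; origin at its underside. Stays in the caddy.
- balm_pot: Tiny lip balm pot, 24 mm across, 25 mm tall, in the cell between the vial's slot and the spine; origin at its underside. Stays in the caddy.
- hairbrush: Hairbrush, about 50 x 178 x 33 mm, lying in the caddy's rear bay; origin at its underside. Stays in the caddy.
There are look-alikes about, which are no part of the job. What is meant by the compact is not purple or turquoise, and is the smaller of those in its own colour.

How it is judged:
On the way, in this order (a step that is already met when the one before it is completed fails the run):
1. the bottle and the vial stand let go in their compartments, the handle still down (distance between bottle_mid and bottle_place below 0.012 m and angle between bottle_mid's own z axis and vertical below 0.2 rad and distance between vial_mid and vial_place below 0.014 m and angle between vial_mid's own z axis and vertical below 0.35 rad and contact force between the fingers and bottle below 0.05 N and contact force between the fingers and vial below 0.05 N and value of joint carry_handle below 0.01 m), for 0.2 s.
2. the orange plate is squeezed in (value of joint squeeze_plate above 0.0042 m), for 0.05 s.
3. the handle is pulled up to the second stop (value of joint carry_handle above 0.065 m), for 0.1 s.
At the end, for the whole second after the job is handed in: Ends holding: handle at 2nd stop (0.065 m or more); caddy hangs from the grip bar (held within 50 mm of its centre), underside 25-130 mm up, level to 0.15 rad, under 0.05 m/s; bottle within 12 mm of bottle_place (tilt < 0.2), vial within 14 mm of vial_place (< 0.35); packed things still in it (distance between bottle_mid and bottle_place below 0.012 m and angle between bottle_mid's own z axis and vertical below 0.2 rad and distance between vial_mid and vial_place below 0.014 m and angle between vial_mid's own z axis and vertical below 0.35 rad and value of joint carry_handle above 0.065 m and height (world z) of caddy between 0.025 and 0.13 m and angle between caddy's own z axis and vertical below 0.15 rad and contact force between the fingers and caddy above 2 N and distance between the grasp point and grip below 0.05 m and linear speed of caddy below 0.05 m/s and contact force between caddy and tray below 0.1 N and not (z of cream_jar in the frame of caddy above 0.035 m) and not (z of compact in the frame of caddy above 0.035 m) and not (z of balm_pot in the frame of caddy above 0.035 m) and not (z of hairbrush in the frame of caddy above 0.035 m)); the arm keeps its last pose, push and grip.
It fails at once if the bottle is dropped (falls faster than 0.6 m/s, about 2 cm) (contact force between the fingers and bottle below 0.05 N and linear speed of bottle above 0.6 m/s and z of bottle_mid in the frame of caddy above 0.063 m).
It fails at once if the vial is dropped (falls faster than 0.6 m/s, about 2 cm) (contact force between the fingers and vial below 0.05 N and linear speed of vial above 0.6 m/s and z of vial_mid in the frame of caddy above 0.063 m).
It fails at once if the caddy is tipped by more than 0.35 rad (angle between caddy's own z axis and vertical above 0.35 rad).
It fails at once if the ring cone, the tin or the watch winder is shifted by more than 30 mm, or the cone knocked over (angle between ring_cone's own z axis and vertical above 0.4 rad or distance of any of ring_cone, tin, winder from where it was at the start of the episode above 0.03 m).
It fails at once if something already packed comes out of the caddy (z of any of cream_jar, compact, balm_pot, hairbrush in the frame of caddy above 0.035 m).
It also fails if it takes over 67 s, if anything falls off the work surface, if the arm or the gripper's body presses on something with over 40 N, if the wrist force passes 120 N, or if a joint passes its speed limit or range.

## Working session

There is one attempt and no reset: what is moved stays moved. The work goes in short steps, Python scripts to look and compute and a shell command to move; the robot and the scene stay as the last step left them, time stands still between calls to the robot, and variables do not carry over. Pictures are saved under pics/ and viewed, about 8 in all and at most 12, crops included, and the job is handed in when it is done.

```bash
mkdir -p pics; ls; cat > h.py <<'E'
import numpy as np, cv2
from scipy.spatial.transform import Rotation as R
from workcell import robot, grab_frame, get_calibration, search_frame
def cam(name):
    c=get_calibration(name)
    if name=="wrist":
        s=robot.sense(); T=np.eye(4); q=s["ee_rot"]
        T[:3,:3]=R.from_quat([q[1],q[2],q[3],q[0]]).as_matrix(); T[:3,3]=s["eef_pos"]
        c["T"]=T@np.array(c["tool_from_camera"])
    c["T"]=np.array(c["T"]); return c
def K(c): return np.array([[c["fx"],0,c["cx"]],[0,c["fy"],c["cy"]],[0,0,1.]])
def D(c): return np.array([c["k1"],0,0,0.])
def ray(c,uv):
    p=cv2.undistortPoints(np.array(uv,float).reshape(-1,1,2),K(c),D(c)).reshape(-1,2)
    return c["T"][:3,3],(c["T"][:3,:3]@np.c_[p,np.ones(len(p))].T).T
def atz(c,uv,z):
    o,d=ray(c,uv); return o+d*((z-o[2])/d[:,2])[:,None]
def proj(c,P):
    Ti=np.linalg.inv(c["T"]); return cv2.projectPoints(np.array(P,float).reshape(-1,1,3),cv2.Rodrigues(Ti[:3,:3])[0],Ti[:3,3],K(c),D(c))[0].reshape(-1,2)
E
python3 - <<'E'
from h import *
s=robot.sense(); print(s["eef_pos"],s["ee_rot"],s["finger_gap"],robot.pinch_z,s["wrist_force"])
for n in("top","side"):
    c=cam(n); im=grab_frame(n); cv2.imwrite(f"pics/{n}0.png",im[:,:,::-1]); print(n,c["T"][:3,3].round(3),c["fx"],c["k1"])
    for q in["bottle","vial","caddy","grip","compact","ring_cone","tin","winder","cream_jar","balm_pot"]:
        for r in search_frame(q,n)[:3]:
            b=r["rect"]; print(q,np.round(b).astype(int).tolist(),round(r["p"],2))
E
```

```text
pics
[ 0.15652129 -0.55299072  0.20962377] [-3.06133886e-04  7.97618294e-01 -6.03162295e-01 -4.57393939e-04] 0.08546483238026066 0.0187 [ 0.36208641 -0.50919219 -0.37604315]
top [ 0.29  -0.023  1.478] 446.070615028312 -0.12422164603809248
bottle [210, 183, 228, 198] 0.58
vial [311, 161, 340, 183] 0.23
caddy [279, 127, 364, 187] 0.83
caddy [210, 182, 227, 202] 0.48
grip [308, 150, 343, 163] 0.88
compact [378, 190, 415, 227] 0.97
compact [339, 224, 362, 249] 0.76
compact [310, 164, 340, 185] 0.68
tin [135, 183, 147, 195] 0.44
winder [125, 126, 175, 178] 0.98
winder [285, 158, 306, 173] 0.18
cream_jar [283, 157, 304, 173] 0.66
balm_pot [306, 158, 311, 167] 0.53
side [-0.203  0.845  0.919] 477.59155094444037 -0.08306753610994802
bottle [203, 220, 234, 262] 0.77
vial [175, 211, 182, 241] 0.81
vial [214, 145, 304, 207] 0.6
caddy [172, 212, 185, 240] 0.72
caddy [213, 149, 305, 210] 0.57
caddy [240, 182, 253, 192] 0.53
grip [251, 147, 272, 164] 0.57
compact [286, 195, 323, 222] 0.79
compact [324, 158, 354, 177] 0.79
compact [334, 188, 351, 209] 0.78
ring_cone [175, 251, 204, 280] 0.88
tin [175, 211, 187, 239] 0.71
tin [137, 293, 154, 311] 0.68
winder [93, 219, 160, 290] 0.66
cream_jar [240, 181, 257, 192] 0.59
cream_jar [205, 222, 232, 262] 0.42
balm_pot [215, 146, 307, 205] 0.7
```

View pics/top0.png

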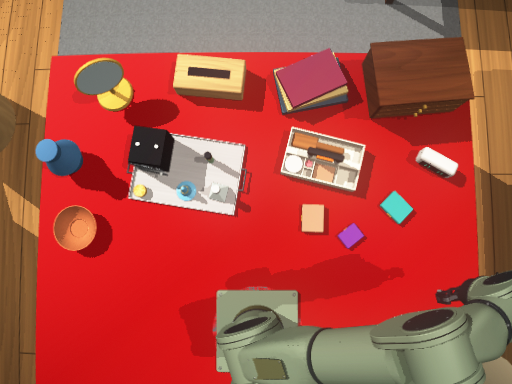

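View pics/side0.png

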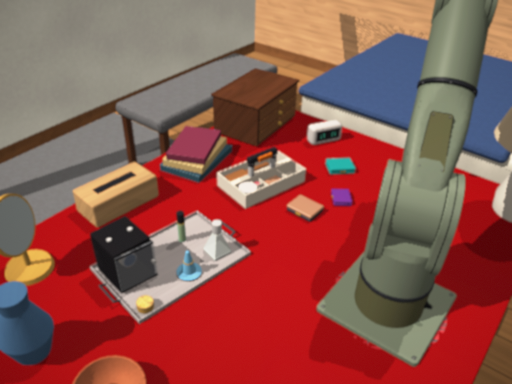

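Top view: caddy at (323,158), vial at (208,156), bottle (215,190), cone (186,188), tin (140,190), winder (150,148). Compact candidates: tan at (313,218) on the table, tan at about (325,173) in the caddy, purple (350,236), turquoise (397,207). The smaller tan one, in the caddy, is the one meant, and it only has to stay put. I'll check this in an enlarged crop.

```bash
python3 - <<'E'
from h import *
im=cv2.imread("pics/top0.png")
a=cv2.resize(im[120:220,270:370],None,fx=6,fy=6,interpolation=cv2.INTER_CUBIC)[:, :600]
b=cv2.resize(im[140:215,180:250],None,fx=4,fy=4,interpolation=cv2.INTER_CUBIC)
o=np.zeros((600,800,3),np.uint8); o[:,:500]=cv2.resize(a,(500,500)).repeat(1,0)[:500].shape and np.vstack([cv2.resize(a,(500,500)),np.zeros((100,500,3),np.uint8)]); o[:300,510:790]=b
cv2.imwrite("pics/crop1.png",o)
c=cam("top")
print("bottle cap top",atz(c,[[215,189]],.107),"vial",atz(c,[[208,155]],.103))
print("caddy corners",atz(c,[[291,127],[365,158],[356,190],[280,172]],.05).round(3).tolist())
print("grip",atz(c,[[325.5,156]],.12))
E
```

```text
bottle cap top [[0.45065971 0.12793262 0.107     ]] vial [[0.55856723 0.15222126 0.103     ]]
caddy corners [[0.663, -0.112, 0.05], [0.561, -0.355, 0.05], [0.455, -0.322, 0.05], [0.513, -0.076, 0.05]]
grip [[ 0.55316278 -0.21453447  0.12      ]]
```

View pics/crop1.png

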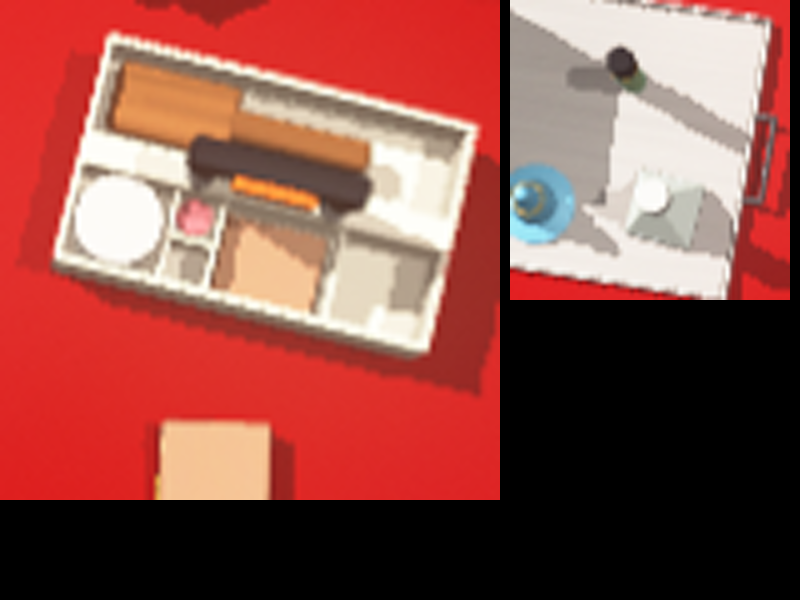

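```bash
cat >> h.py <<'E'
def go(p,jaw=None):
    """print tool-frame shift (before turning) and turn about tool z for target TCP p and jaw yaw deg (mod 180)"""
    s=robot.sense(); q=s["ee_rot"]; M=R.from_quat([q[1],q[2],q[3],q[0]]).as_matrix()
    y=np.degrees(np.arctan2(M[1,0],M[0,0])); 
    print("shift mm",(M.T@(np.array(p)-s["eef_pos"])*1000).round(1),"jaw",y.round(1), "tilt",np.degrees(np.arccos(-M[2,2])).round(2),"q7",round(s["joints"][6],2),"t",s["time"],"gap",round(s["finger_gap"],4))
    if jaw is not None: print("turn z",-((jaw-y+90)%180-90))
from scipy.optimize import least_squares
def fit(c,model,uv,x0):
    model=np.array(model,float);uv=np.array(uv,float)
    def W(x):
        a=x[2];Q=np.array([[np.cos(a),-np.sin(a),0],[np.sin(a),np.cos(a),0],[0,0,1]]);return model@Q.T+[x[0],x[1],0]
    r=least_squares(lambda x:(proj(c,W(x))-uv).ravel(),x0); return r.x,np.sqrt(np.mean(r.fun**2))
E
python3 - <<'E'
from h import *
c=cam("top")
x,e=fit(c,[[77,125,50],[77,-125,50],[-77,-125,50],[-77,125,50],[0,0,120]]*np.array([.001]),[[292,127],[365.4,144.4],[356,190.4],[281,172.4],[326,154.4]],[.55,-.22,-.2])
print("caddy",x.round(4),np.degrees(x[2]),e)
x,e=fit(c,np.array([[-28,-28,3],[28,-28,3],[-28,28,3]])*.001,[[225,202],[228.75,187.5],[209.5,198]],[.45,.128,-.2]); print("bottle",x,np.degrees(x[2]),e)
print(atz(c,[[215,188.2]],.107),atz(c,[[207.8,155.5]],.103))
go([.47,-.25,.30])
E
```

```text
caddy [ 0.5587 -0.218  -0.2326] -13.325301558910404 0.3095941484949876
bottle [ 0.45145192  0.12531381 -0.26164313] -14.991047260969074 0.6545472372600747
[[0.45315635 0.1279718  0.107     ]] [[0.55696932 0.15281982 0.103     ]]
shift mm [-206.5 -384.2  -89.9] jaw -74.2 tilt 0.01 q7 -0.08 t 1.1 gap 0.0856
```

```bash
python3 -m creep '[-0.026,-0.048,-0.011,0,0,0,-0.026,-0.048,-0.011,0,0,0,-0.026,-0.048,-0.011,0,0,0,-0.026,-0.048,-0.011,0,0,0]' -1 30; python3 -m creep '[-0.026,-0.048,-0.011,0,0,0,-0.026,-0.048,-0.011,0,0,0,-0.026,-0.048,-0.011,0,0,0,-0.026,-0.048,-0.011,0,0,0,0,0,0,0,0,0]'; python3 - <<'E'
from h import *
c=cam("wrist"); im=grab_frame("wrist"); cv2.imwrite("pics/w1.png",im[:,:,::-1]); go([.47,-.25,.3],-103.3); print(c["T"].round(3))
E
```

```text
time: 1.6
eef_pos: [0.3141, -0.3996, 0.2546]
ee_rot: [-0.0, 0.798, -0.603, 0.0]
wrist_force: [0.9, -1.2, 0.1]
finger_gap: 0.0853
time: 2.22
eef_pos: [0.472, -0.2453, 0.2984]
ee_rot: [-0.001, 0.799, -0.601, 0.0]
wrist_force: [-0.5, -0.7, 0.0]
finger_gap: 0.0852
shift mm [ 2.5  1.  -1.9] jaw -74.0 tilt 0.02 q7 -0.86 t 2.275 gap 0.0856
turn z 29.255004180574815
[[ 0.277 -0.928 -0.249  0.535]
 [-0.961 -0.268 -0.071 -0.229]
 [-0.001  0.259 -0.966  0.462]
 [ 0.     0.     0.     1.   ]]
```

View pics/w1.png

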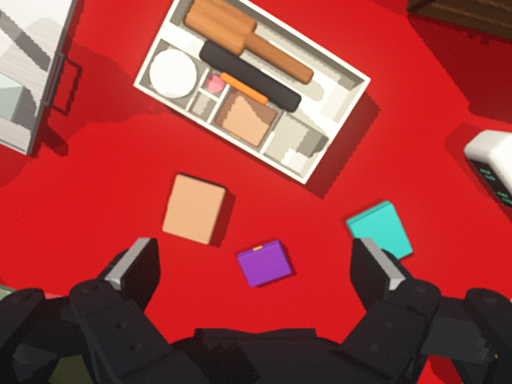

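Wrist view from above the caddy: rim corners (135,85), (306,183) and (369,79). Bar ends are at about (202,48) and (298,103), the square compartment at (297,143) and the small slot at (205,104). I'll fit the caddy pose to these.

```bash
python3 - <<'E'
from h import *
c=cam("wrist")
m=np.array([[-77,125,50],[-77,-125,50],[77,-125,50]])*.001; uv=[[135,85],[305.5,183.5],[369.5,79]]
x,e=fit(c,m,uv,[.5587,-.218,-.23]); print(x,np.degrees(x[2]),e)
a=x[2];Q=np.array([[np.cos(a),-np.sin(a),0],[np.sin(a),np.cos(a),0],[0,0,1]])
P=np.array([[0,-58,120],[0,58,120],[-41.5,-89.5,5],[-57.8,39.5,5],[-57.8,39.5,38],[-41.5,-58,38],[-73,-121,50]])*.001
print(proj(c,P@Q.T+[x[0],x[1],0]).round(1).tolist())
for k in([-41.5,-89.5],[-57.8,39.5]): print((Q@[k[0]/1e3,k[1]/1e3,0]+[x[0],x[1],0]).round(4))
im=cv2.imread("pics/w1.png"); g=im.copy()
for p in proj(c,np.vstack([P,m])@Q.T+[x[0],x[1],0]): cv2.circle(g,tuple(np.round(p*4).astype(int)),6,(255,0,0),1,shift=2)
cv2.imwrite("pics/w1c.png",cv2.resize(g[0:190,120:380],None,fx=3,fy=3,interpolation=cv2.INTER_CUBIC))
go([.4525,.127,.20])
E
```

```text
[ 0.5585617  -0.22003153 -0.24791314] -14.204376324543903 0.887102056057607
[[300.2, 105.8], [201.2, 46.3], [292.4, 142.6], [206.8, 106.0], [203.0, 106.2], [274.8, 133.5], [304.0, 179.5]]
[ 0.4964 -0.2966  0.    ]
[ 0.5122 -0.1676  0.    ]
shift mm [-364.8  -85.8   98.1] jaw -74.0 tilt 0.02 q7 -0.86 t 2.275 gap 0.0856
```

View pics/w1c.png

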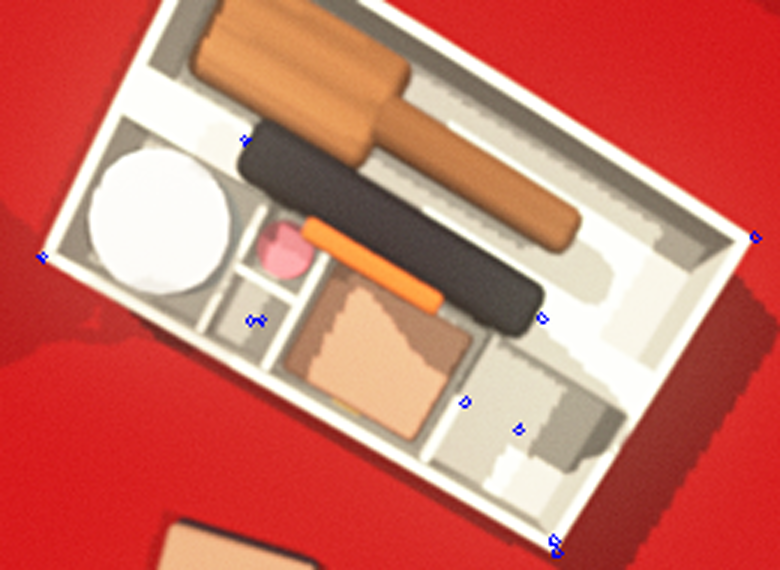

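```bash
python3 -m creep '[-0.046,-0.010,0.01,0,0,0,-0.046,-0.010,0.01,0,0,0,-0.046,-0.010,0.01,0,0,0,-0.046,-0.010,0.01,0,0,0]' -1 30; python3 -m creep '[-0.046,-0.010,0.01,0,0,0,-0.046,-0.010,0.01,0,0,0,-0.046,-0.010,0.01,0,0,0,-0.043,-0.010,0.01,0,0,0]'; python3 -m creep '[0,0,0,0,0,10,0,0,0,0,0,10,0,0,0,0,0,10,0,0,0,0,0,0]'; python3 - <<'E'
from h import *
c=cam("wrist"); im=grab_frame("wrist"); cv2.imwrite("pics/w2.png",im[:,:,::-1]); go([.4525,.127,.072],-105); print(c["T"].round(3))
print(proj(c,[[.4525,.127,.107],[.557,.1528,.103]]))
for q in("bottle","vial"): print([(np.round(r["rect"]).tolist(),r["p"]) for r in search_frame(q,"wrist")[:2]])
E
```

```text
time: 2.78
eef_pos: [0.4571, -0.0604, 0.2579]
ee_rot: [0.0, 0.797, -0.604, 0.0]
wrist_force: [0.7, 0.8, -0.4]
finger_gap: 0.0853
time: 3.28
eef_pos: [0.4468, 0.1248, 0.2179]
ee_rot: [0.0, 0.797, -0.604, 0.0]
wrist_force: [0.8, -0.6, -0.0]
finger_gap: 0.0852
time: 3.78
eef_pos: [0.447, 0.1236, 0.2181]
ee_rot: [-0.0, -0.614, 0.789, -0.0]
wrist_force: [0.1, 0.1, 1.0]
finger_gap: 0.0854
shift mm [ -4.5  -4.5 146.1] jaw -104.0 tilt 0.02 q7 -2.0 t 3.825 gap 0.0856
turn z 0.9692824190036617
[[-0.246 -0.936 -0.253  0.511]
 [-0.969  0.237  0.064  0.106]
 [-0.     0.261 -0.965  0.382]
 [ 0.     0.     0.     1.   ]]
[[248.13077932 176.10287595]
 [186.00113197  62.42185985]]
[([228.0, 132.0, 277.0, 190.0], 0.9)]
[([170.0, 46.0, 212.0, 78.0], 0.7)]
```

View pics/w2.png

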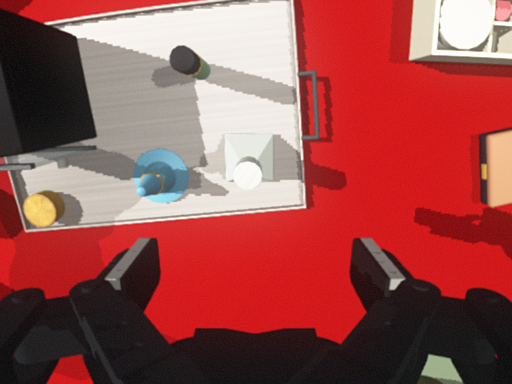

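Wrist view: bottle cap centre at (248,172.5), base corners (226,133) and (273,135), vial cap top at (184,60). The cone (160,178) is clear.

```bash
python3 - <<'E'
from h import *
c=cam("wrist")
im=cv2.imread("pics/w2.png");
b=atz(c,[[226,133],[273,135],[273,181]],.003); print(b.round(4).tolist(),np.linalg.norm(np.diff(b,axis=0),axis=1))
d=b[1]-b[0]; print("edge yaw",np.degrees(np.arctan2(d[1],d[0])), "base centre",(b[0]+b[2])/2)
p=atz(c,[[248,172.5]],.107)[0]; v=atz(c,[[184,60]],.103)[0]; print(p,v)
go([p[0],p[1],.073]); 
E
```

```text
[[0.4864, 0.1476, 0.003], [0.4708, 0.095, 0.003], [0.417, 0.1076, 0.003]] [0.05490844 0.05528366]
edge yaw -106.4847772653655 base centre [0.45171219 0.12761876 0.003     ]
[0.45560463 0.12675377 0.107     ] [0.55913122 0.15465872 0.103     ]
shift mm [ -4.8  -7.7 145.1] jaw -104.0 tilt 0.01 q7 -2.0 t 3.925 gap 0.0855
```

```bash
python3 -m creep '[-0.0045,-0.006,0.03,0,0,2,0,0,0.05,0,0,0,0,0,0.04,0,0,0,0,0,0.025,0,0,0,0,0,0,0,0,0]' -0.3 30; python3 -m creep '[0,0,0,0,0,0,0,0,0,0,0,0,0,0,0,0,0,0,0,0,0,0,0,0]' 1 30;python3 -m creep '[0,0,-0.005,0,0,0,0,0,-0.02,0,0,0,0,0,-0.03,0,0,0,0,0,-0.03,0,0,0,0,0,0,0,0,0]'; python3 - <<'E'
from h import *
c=cam("wrist"); im=grab_frame("wrist"); cv2.imwrite("pics/w3.png",im[:,:,::-1]); go([.4964,-.2966,.2],-104)
E
```

```text
time: 4.55
eef_pos: [0.4533, 0.1269, 0.0722]
ee_rot: [-0.001, -0.601, 0.799, 0.001]
wrist_force: [0.1, 0.2, 0.5]
finger_gap: 0.0554
time: 5.05
eef_pos: [0.4546, 0.1277, 0.0742]
ee_rot: [0.001, -0.601, 0.799, -0.0]
wrist_force: [-0.5, 2.6, 7.7]
finger_gap: 0.0245
time: 5.68
eef_pos: [0.4547, 0.1276, 0.1602]
ee_rot: [0.002, -0.601, 0.8, -0.001]
wrist_force: [-0.2, 0.3, -3.2]
finger_gap: 0.0244
shift mm [ 395.5 -158.8  -41.3] jaw -106.2 tilt 0.1 q7 -2.0 t 5.725 gap 0.0244
turn z -2.1786358336208025
```

View pics/w3.png

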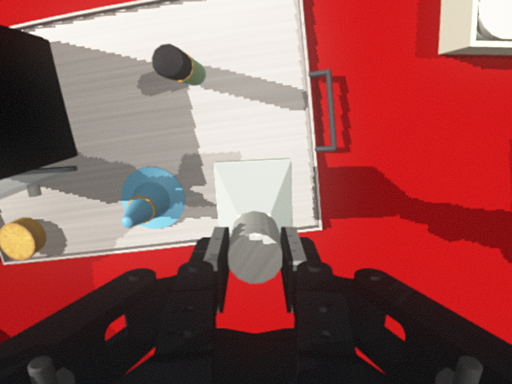

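Bottle held. Base far corners at (215,163) and (292,158.5). I'll check the base's yaw and offset in the grip.

```bash
python3 - <<'E'
from h import *
c=cam("wrist"); s=robot.sense()
for z in(.085,.089,.093):
    b=atz(c,[[215,163],[292,158.5]],z); d=b[1]-b[0]; q=s["ee_rot"]; M=R.from_quat([q[1],q[2],q[3],q[0]]).as_matrix()
    print(z,np.linalg.norm(d),"yaw",np.degrees(np.arctan2(d[1],d[0])),"in tool",((b-s["eef_pos"])@M).round(4).tolist())
x=np.array([.5586,-.2195]);a=np.radians(-13.9);Q=np.array([[np.cos(a),-np.sin(a)],[np.sin(a),np.cos(a)]])
t=x+Q@[-.0415,-.0895]; print("target",t, x+Q@[-.0578,.0395])
go([*t,.2],-103.9)
E
```

```text
0.085 0.05768903337398082 yaw -102.79471314217697 in tool [[-0.0287, -0.0229, 0.074], [0.0289, -0.0263, 0.074]]
0.089 0.05671834064599321 yaw -102.79471314217696 in tool [[-0.0282, -0.0237, 0.07], [0.0284, -0.027, 0.07]]
0.093 0.055747647918005606 yaw -102.79471314217695 in tool [[-0.0277, -0.0244, 0.066], [0.028, -0.0277, 0.066]]
target [ 0.49681486 -0.29640966] [ 0.5119816  -0.16727152]
shift mm [ 395.2 -159.1  -41.3] jaw -106.2 tilt 0.1 q7 -2.0 t 5.725 gap 0.0244
turn z -2.278635833620797
```

```bash
python3 -m creep '[0.050,-0.020,-0.008,0,0,0,0.050,-0.021,-0.007,0,0,0,0.050,-0.020,-0.006,0,0,0,0.050,-0.020,-0.006,0,0,0]'; python3 -m creep '[0.050,-0.020,-0.006,0,0,0,0.050,-0.020,-0.006,0,0,0,0.050,-0.020,-0.006,0,0,0,0.045,-0.020,0,0,0,1.2,0,0,0,0,0,0]'; python3 - <<'E'
from h import *
c=cam("wrist"); im=grab_frame("wrist"); cv2.imwrite("pics/w4.png",im[:,:,::-1]); go([.4968,-.2964,.15],-104); print(robot.sense()["eef_pos"])
E
```

```text
time: 6.22
eef_pos: [0.4756, -0.089, 0.1847]
ee_rot: [-0.0, -0.601, 0.8, 0.0]
wrist_force: [1.5, 1.0, -1.9]
finger_gap: 0.0243
time: 6.85
eef_pos: [0.4972, -0.3003, 0.2017]
ee_rot: [-0.001, -0.59, 0.807, 0.0]
wrist_force: [0.3, 1.7, -2.5]
finger_gap: 0.0243
shift mm [-1.1  1.1 51.8] jaw -107.5 tilt 0.1 q7 -1.32 t 6.9 gap 0.0246
turn z -3.5118105844321263
[ 0.49762069 -0.29782872  0.20181911]
```

View pics/w4.png

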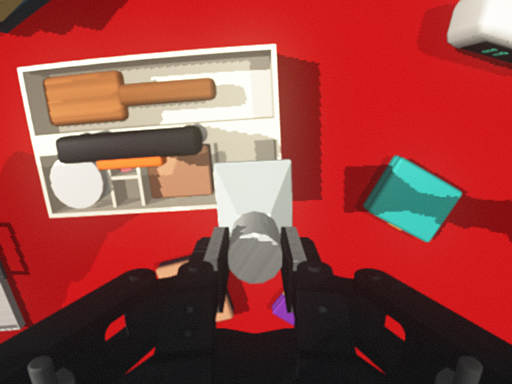

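Caddy rim corners (19,68), (275.5,44.5) and (51,217); the bottle's far base edge runs (214,163)–(291,159). I'll refit the caddy with the bottle in view.

```bash
python3 - <<'E'
from h import *
c=cam("wrist"); s=robot.sense(); q=s["ee_rot"]; M=R.from_quat([q[1],q[2],q[3],q[0]]).as_matrix()
m=np.array([[77,125,50],[77,-125,50],[-77,125,50]])*.001
x,e=fit(c,m,[[19,68],[275.5,44.5],[51,217]],[.5587,-.218,-.23]); print(x,np.degrees(x[2]),e)
a=x[2];Q=np.array([[np.cos(a),-np.sin(a)],[np.sin(a),np.cos(a)]])
t=x[:2]+Q@[-.0415,-.0895]; print("target",t)
b=atz(c,[[214,163],[291,159]],s["eef_pos"][2]-.070);d=b[1]-b[0];n=np.array([d[1],-d[0],0])/np.linalg.norm(d)
print("bottle yaw",np.degrees(np.arctan2(d[1],d[0])),np.linalg.norm(d))
ctr=(b[0]+b[1])/2; ctr=ctr+n*.028*(1 if (n@(s["eef_pos"]-ctr))>0 else -1); print("bottle ctr",ctr)
print("shift tool",(M.T@np.array([*(t-ctr[:2]),0])*1e3).round(1))
g=cv2.imread("pics/w4.png")
Q3=np.eye(3);Q3[:2,:2]=Q
W=lambda p:np.array(p)*.001@Q3.T+[x[0],x[1],0]
print(proj(c,W([[0,58,120],[0,-58,120],[-77,-125,50],[-10,-58,50],[-73,-58,38]])).round().tolist())
print(robot.sense()["wrist_force"])
E
```

```text
[ 0.56018377 -0.21386461 -0.24245725] -13.891776874922533 0.651447692450203
target [ 0.49840967 -0.29078313]
bottle yaw -104.51106511060914 0.056697541172389364
bottle ctr [ 0.4946195  -0.29773283  0.13181911]
shift tool [-7.8 -1.5  0. ]
[[55.0, 152.0], [200.0, 141.0], [284.0, 204.0], [213.0, 143.0], [220.0, 201.0]]
[ 0.19321775  0.6084365  -1.9807573 ]
```

```bash
python3 -m creep '[-0.0047,-0.0016,0.02,0,0,-0.6,0,0,0.03,0,0,0,0,0,0.014,0,0,0,0,0,0,0,0,0,0,0,0,0,0,0]'; python3 - <<'E'
from h import *
grab_frame("wrist")
c=cam("wrist"); im=grab_frame("wrist"); cv2.imwrite("pics/w5.png",cv2.resize(im[80:300,:,::-1],None,fx=1.5,fy=1.5,interpolation=cv2.INTER_CUBIC)); go([.4975,-.2937,.0765],-104); print(robot.sense()["eef_pos"])
E
```

```text
time: 7.52
eef_pos: [0.5016, -0.2929, 0.1399]
ee_rot: [0.0, -0.596, 0.803, -0.0]
wrist_force: [-0.7, 0.4, -1.5]
finger_gap: 0.0243
shift mm [ 1.9  3.8 63.4] jaw -106.8 tilt 0.07 q7 -1.31 t 7.625 gap 0.024
turn z -2.7956210228294083
[ 0.50161471 -0.29298309  0.13991056]
```

View pics/w5.png

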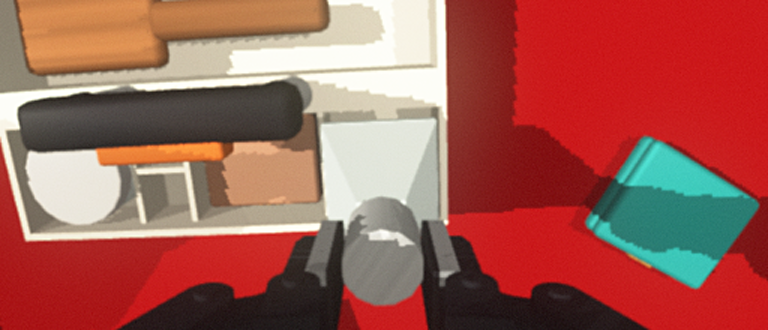

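```bash
python3 - <<'E'
from h import *
c=cam("wrist"); s=robot.sense(); q=s["ee_rot"]; M=R.from_quat([q[1],q[2],q[3],q[0]]).as_matrix()
m=np.array([[-77,125,50],[-77,-125,50]])*.001
x,e=fit(c,m,[[18.7,241],[297.5,229]],[.5587,-.218,-.23]); print(x,np.degrees(x[2]),e)
a=x[2];Q=np.array([[np.cos(a),-np.sin(a)],[np.sin(a),np.cos(a)]])
t=x[:2]+Q@[-.0415,-.0895]; print("target",t)
b=atz(c,[[321.5/1.5,122.5/1.5+80],[438/1.5,121.5/1.5+80]],s["eef_pos"][2]-.071);d=b[1]-b[0];n=np.array([d[1],-d[0],0])/np.linalg.norm(d)
print("bottle yaw",np.degrees(np.arctan2(d[1],d[0])),np.linalg.norm(d))
ctr=(b[0]+b[1])/2; ctr=ctr+n*.028*(1 if (n@(s["eef_pos"]-ctr))>0 else -1); print("bottle ctr",ctr)
print("shift tool",(M.T@np.array([*(t-ctr[:2]),0])*1e3).round(1))
Q3=np.eye(3);Q3[:2,:2]=Q
pp=proj(c,np.array([[77,-125,50],[-10,-121,50],[0,58,120],[0,-58,120],[-73,-58,38],[-10,-58,38]])*.001@Q3.T+[x[0],x[1],0]); print(((pp-[0,80])*1.5).round().tolist())
E
```

```text
[ 0.56018628 -0.21576953 -0.23923297] -13.707039613195139 0.8317820657338506
target [ 0.4986605  -0.29288683]
bottle yaw -106.312633177534 0.05738317930004754
bottle ctr [ 0.49853426 -0.29220889  0.06891056]
shift tool [ 0.6 -0.3  0. ]
[[441.0, -71.0], [438.0, 105.0], [13.0, 132.0], [294.0, 114.0], [331.0, 215.0], [322.0, 109.0]]
```

```bash
python3 -m creep '[0.0003,-0.0003,0.02,0,0,-1,0,0,0.015,0,0,0,0,0,0.008,0,0,0,0,0,0,0,0,0]'; python3 -m creep '[0,0,0.008,0,0,0,0,0,0.005,0,0,0,0,0,0.003,0,0,0,0,0,0,0,0,0]'
```

```text
time: 8.12
eef_pos: [0.5014, -0.2932, 0.0959]
ee_rot: [-0.0, -0.603, 0.798, 0.0]
wrist_force: [0.4, -0.9, -1.0]
finger_gap: 0.0244
time: 8.62
eef_pos: [0.5014, -0.2932, 0.0799]
ee_rot: [-0.0, -0.603, 0.798, 0.0]
wrist_force: [-0.3, 0.0, -0.9]
finger_gap: 0.0245
```

```bash
python3 -m creep '[0,0,0.0015,0,0,0,0,0,0.001,0,0,0,0,0,0,0,0,0]'; python3 -m creep '[0,0,0.001,0,0,0,0,0,0,0,0,0]'; python3 -m creep '[0,0,0.001,0,0,0,0,0,0,0,0,0]'
```

```text
time: 9.0
eef_pos: [0.5015, -0.2932, 0.0776]
ee_rot: [0.0, -0.603, 0.798, 0.0]
wrist_force: [-0.4, 0.6, -1.2]
finger_gap: 0.0245
time: 9.25
eef_pos: [0.5015, -0.2932, 0.0765]
ee_rot: [-0.0, -0.603, 0.798, 0.0]
wrist_force: [-0.7, -0.0, -1.0]
finger_gap: 0.0246
time: 9.5
eef_pos: [0.5017, -0.2931, 0.0763]
ee_rot: [0.0, -0.603, 0.798, -0.0]
wrist_force: [-2.5, 3.4, 11.5]
finger_gap: 0.0243
```

Touchdown on the caddy floor (z force +11 N). Releasing.

```bash
python3 -m creep '[0,0,-0.0007,0,0,0,0,0,0,0,0,0]'; python3 -m creep '[0,0,0,0,0,0,0,0,0,0,0,0,0,0,0,0,0,0]' -0.3 30; python3 -m creep '[0,0,-0.03,0,0,0,0,0,-0.04,0,0,0,0,0,-0.05,0,0,0,0,0,0,0,0,0,0,0,0,0,0,0]'; python3 - <<'E'
from h import *
grab_frame("wrist"); c=cam("wrist"); im=grab_frame("wrist"); cv2.imwrite("pics/w6.png",im[:,:,::-1])
print([(r["rect"],r["p"]) for r in search_frame("bottle","wrist")[:2]])
x=np.array([.5598,-.2163]);a=np.radians(-13.8);Q=np.array([[np.cos(a),-np.sin(a)],[np.sin(a),np.cos(a)]])
for k,z in(([-.0415,-.0895],.109),([-.0578,.0395],.005)): p=x+Q@k; print(p,proj(c,[*p,z]))
go([.5585,.154,.20],-104)
E
```

```text
time: 9.75
eef_pos: [0.5015, -0.2933, 0.0764]
ee_rot: [0.0, -0.603, 0.798, -0.0]
wrist_force: [-1.3, 0.2, 3.1]
finger_gap: 0.0242
time: 10.12
eef_pos: [0.5015, -0.2933, 0.0763]
ee_rot: [-0.0, -0.603, 0.798, 0.0]
wrist_force: [0.2, -0.1, -0.2]
finger_gap: 0.0553
time: 10.75
eef_pos: [0.5013, -0.2931, 0.1959]
ee_rot: [-0.0, -0.603, 0.798, 0.0]
wrist_force: [0.8, -0.7, -0.0]
finger_gap: 0.0555
[]
[ 0.49814918 -0.29331738] [[254.78206595 191.5248646 ]]
[ 0.51309051 -0.16415296] [[142.82332072 184.64485313]]
shift mm [-445.8   66.6   -4.3] jaw -105.8 tilt 0.09 q7 -1.3 t 10.9 gap 0.0558
turn z -1.7988638780624342
```

View pics/w6.png

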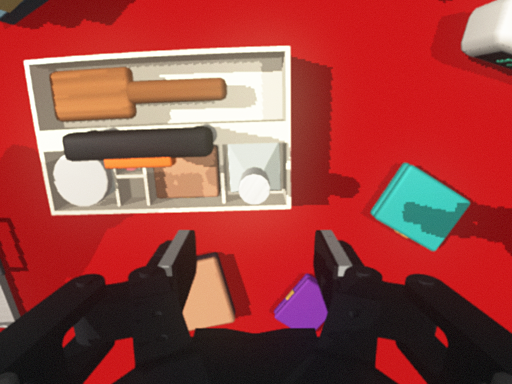

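Bottle stands square in its compartment, cap at (254,186). Now the vial.

```bash
python3 -m creep '[-0.055,0.008,-0.002,0,0,0,-0.055,0.008,-0.002,0,0,0,-0.055,0.008,0,0,0,0,-0.055,0.008,0,0,0,0]'; python3 -m creep '[-0.055,0.009,0,0,0,0,-0.055,0.009,0,0,0,0,-0.055,0.009,0,0,0,0,-0.055,0.009,0,0,0,0,0,0,0,0,0,0]';  python3 - <<'E'
from h import *
grab_frame("wrist"); c=cam("wrist"); im=grab_frame("wrist"); cv2.imwrite("pics/w7.png",im[:,:,::-1])
for r in search_frame("vial","wrist")[:2]: print(r)
print(proj(c,[[.557,.1535,.103],[.557,.1535,.003]]))
hsv=cv2.cvtColor(im,cv2.COLOR_RGB2HSV)
u,v=proj(c,[.557,.1535,.103])[0].astype(int); sub=im[v-40:v+30,u-45:u+45].max(2)
n,l,st,ce=cv2.connectedComponentsWithStats((sub<70).astype(np.uint8)); 
for i in range(1,n):
    if st[i,4]>80: print("dark",st[i][:4]+[u-45,v-40,0,0],st[i,4],ce[i]+[u-45,v-40])
go([.557,.1535,.069])
# caddy refit from w6 corners is done with settled pose then
E
```

```text
time: 11.4
eef_pos: [0.5304, -0.0711, 0.1998]
ee_rot: [-0.0, -0.603, 0.798, 0.0]
wrist_force: [1.9, 0.5, 0.2]
finger_gap: 0.0552
time: 12.02
eef_pos: [0.5551, 0.1532, 0.1991]
ee_rot: [-0.0, -0.606, 0.796, 0.001]
wrist_force: [0.2, -1.5, -0.5]
finger_gap: 0.0555
{'rect': [233.8, 150.0, 260.1, 190.2], 'p': 0.95}
[[249.04260798 184.29813247]
 [250.55059813 162.55319255]]
dark [236 162  21  13] 96 [247.33333333 166.5625    ]
shift mm [ -6.    0.3 130.9] jaw -105.8 tilt 0.06 q7 -2.03 t 12.175 gap 0.0557
```

```bash
python3 -m creep '[-0.007,-0.0005,0.03,0,0,0,0,0,0.04,0,0,0,0,0,0.04,0,0,0,0,0,0.021,0,0,0,0,0,0,0,0,0]'; python3 -m creep '[0,0,0,0,0,0,0,0,0,0,0,0,0,0,0,0,0,0,0,0,0,0,0,0]' 1 25;python3 -m creep '[0,0,-0.005,0,0,0,0,0,-0.02,0,0,0,0,0,-0.04,0,0,0,0,0,-0.055,0,0,0,0,0,0,0,0,0]'; python3 - <<'E'
from h import *
grab_frame("wrist"); c=cam("wrist"); im=grab_frame("wrist"); cv2.imwrite("pics/w8.png",im[:,:,::-1])
for r in search_frame("vial","wrist")[:2]: print(r)
s=robot.sense(); print(proj(c,[*s["eef_pos"][:2],s["eef_pos"][2]-.066]))
# caddy refit from w6 with its settled pose
T=np.eye(4); T[:3,:3]=R.from_quat([-.603,.798,0,0]).as_matrix(); T[:3,3]=[.5015,-.2934,.1959]
c["T"]=T@np.array(c["tool_from_camera"])
m=np.array([[77,125,50],[77,-125,50],[-77,-125,50],[-77,125,50]])*.001
x,e=fit(c,m,[[25,62],[289.5,46],[290,208],[52,215]],[.56,-.216,-.24]); print(x,np.degrees(x[2]),e)
go([.513,-.165,.18],-103.9)
E
```

```text
time: 12.8
eef_pos: [0.5577, 0.1539, 0.0683]
ee_rot: [-0.001, -0.603, 0.798, 0.0]
wrist_force: [-0.2, 0.3, 0.3]
finger_gap: 0.0555
time: 13.3
eef_pos: [0.5589, 0.1554, 0.0704]
ee_rot: [0.001, -0.603, 0.798, -0.0]
wrist_force: [-0.7, -0.3, 8.2]
finger_gap: 0.0205
time: 13.92
eef_pos: [0.5596, 0.1555, 0.1933]
ee_rot: [0.003, -0.603, 0.798, -0.001]
wrist_force: [-0.8, -0.4, -0.9]
finger_gap: 0.0208
{'rect': [230.9, 178.2, 278.5, 270.9], 'p': 0.77}
[[253.93008546 195.75528065]]
[ 0.5605015  -0.21671373 -0.24347007] -13.94980754833317 0.5752771661774736
shift mm [320.3 -44.    9. ] jaw -105.8 tilt 0.04 q7 -2.04 t 14.075 gap 0.0208
turn z -1.8965773512360187
```

```bash
python3 -m creep '[0.053,-0.007,0,0,0,0,0.053,-0.007,0,0,0,0,0.053,-0.007,0,0,0,0]'; python3 -m creep '[0.053,-0.007,0,0,0,0,0.053,-0.008,0,0,0,0,0.054,-0.008,0.02,0,0,0,0,0,0.025,0,0,0,0,0,0,0,0,0]'; python3 - <<'E'
from h import *
grab_frame("wrist");grab_frame("wrist"); c=cam("wrist"); im=grab_frame("wrist"); cv2.imwrite("pics/w9.png",im[:,:,::-1]);cv2.imwrite("pics/w9c.png",cv2.resize(im[60:300,90:420,::-1],None,fx=2.4,fy=2.4,interpolation=cv2.INTER_CUBIC))
s=robot.sense(); print(s["eef_pos"],s["wrist_force"],proj(c,[*s["eef_pos"][:2],s["eef_pos"][2]-.067]))
x=np.array([.5603,-.2165]);a=np.radians(-13.9);Q=np.array([[np.cos(a),-np.sin(a)],[np.sin(a),np.cos(a)]])
for k in([-73,54.5,38],[-73,24.5,38],[-42.8,24.5,38],[-42.8,54.5,38],[-57.8,39.5,5],[-57.8,39.5,105]): print(k,proj(c,[*(x+Q@np.array(k[:2])/1e3),k[2]/1e3]).round(1))
go([.5135,-.1645,.071])
E
```

```text
time: 14.45
eef_pos: [0.5343, -0.005, 0.1884]
ee_rot: [-0.001, -0.603, 0.797, 0.0]
wrist_force: [1.0, -0.5, 0.2]
finger_gap: 0.0206
time: 15.08
eef_pos: [0.5126, -0.1634, 0.1425]
ee_rot: [-0.001, -0.603, 0.798, 0.002]
wrist_force: [-0.6, 0.3, 0.2]
finger_gap: 0.0207
[ 0.51405204 -0.1630687   0.14486285] [ 0.07035887 -0.10635557  0.45734851] [[253.26042803 194.80864913]]
[-73, 54.5, 38] [[238.4 199.4]]
[-73, 24.5, 38] [[272.6 198.4]]
[-42.8, 24.5, 38] [[272.  164.4]]
[-42.8, 54.5, 38] [[236.8 165.5]]
[-57.8, 39.5, 5] [[255.  173.8]]
[-57.8, 39.5, 105] [[254.9 206.2]]
shift mm [ 1.5  0.2 73.9] jaw -105.7 tilt 0.02 q7 -1.5 t 15.225 gap 0.021
```

View pics/w9c.png

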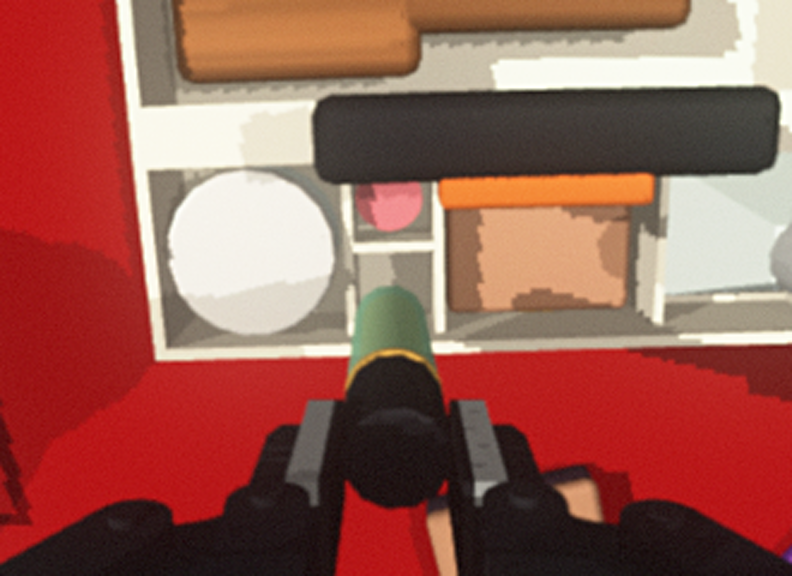

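The slot opening matches the prediction to about 1 mm, and the vial sits 1.5 mm left of its centre. I'll correct and lower.

```bash
python3 -m creep '[0.0015,-0.0005,0.01,0,0,0,0,0,0.02,0,0,0,0,0,0.02,0,0,0,0,0,0.01,0,0,0,0,0,0,0,0,0]'; python3 -m creep '[0,0,0.006,0,0,0,0,0,0.004,0,0,0,0,0,0,0,0,0]'; python3 -m creep '[0,0,0.0012,0,0,0,0,0,0,0,0,0]'; python3 -m creep '[0,0,0.001,0,0,0,0,0,0,0,0,0]'
```

```text
time: 15.85
eef_pos: [0.5137, -0.1651, 0.084]
ee_rot: [-0.0, -0.603, 0.798, 0.0]
wrist_force: [0.3, -0.2, 0.6]
finger_gap: 0.0205
time: 16.23
eef_pos: [0.5137, -0.1653, 0.0742]
ee_rot: [-0.0, -0.603, 0.798, 0.0]
wrist_force: [-0.4, 0.1, -0.5]
finger_gap: 0.0207
time: 16.48
eef_pos: [0.5138, -0.1653, 0.0732]
ee_rot: [0.0, -0.603, 0.798, 0.0]
wrist_force: [-0.8, 0.3, -0.5]
finger_gap: 0.0205
time: 16.73
eef_pos: [0.5141, -0.1653, 0.0724]
ee_rot: [0.0, -0.603, 0.798, -0.0]
wrist_force: [-0.1, 0.5, 5.2]
finger_gap: 0.0209
```

```bash
python3 -m creep '[0,0,-0.0004,0,0,0,0,0,0,0,0,0]'; python3 -m creep '[0,0,0,0,0,0,0,0,0,0,0,0,0,0,0,0,0,0]' -0.3 30; python3 -m creep '[0,0,-0.03,0,0,0,0,0,-0.04,0,0,0,0,0,-0.05,0,0,0,0,0,0,0,0,0,0,0,0,0,0,0]'; python3 - <<'E'
from h import *
grab_frame("wrist");grab_frame("wrist"); c=cam("wrist"); im=grab_frame("wrist"); cv2.imwrite("pics/w10.png",im[:,:,::-1])
for q in("vial","caddy","bottle","grip"):
    for r in search_frame(q,"wrist")[:1]: print(q,r)
x=np.array([.5603,-.2165]);a=np.radians(-13.9);Q=np.array([[np.cos(a),-np.sin(a)],[np.sin(a),np.cos(a)]])
for k in([-57.8,39.5,105],[0,0,120],[-41.5,-89.5,109],[-77,125,50],[77,125,50]): print(k,proj(c,[*(x+Q@np.array(k[:2])/1e3),k[2]/1e3]).round(1))
go([.5566,-.2163,.19],-13.9)
E
```

```text
time: 16.98
eef_pos: [0.5138, -0.1653, 0.0725]
ee_rot: [-0.0, -0.603, 0.798, 0.0]
wrist_force: [0.6, 0.9, 0.5]
finger_gap: 0.0204
time: 17.35
eef_pos: [0.5138, -0.1653, 0.0725]
ee_rot: [0.0, -0.603, 0.798, 0.0]
wrist_force: [0.2, 0.3, -0.5]
finger_gap: 0.0562
time: 17.98
eef_pos: [0.5136, -0.1652, 0.1922]
ee_rot: [-0.0, -0.603, 0.798, 0.0]
wrist_force: [0.1, -0.3, -0.7]
finger_gap: 0.0556
vial {'rect': [238.7, 153.0, 266.2, 194.3], 'p': 0.88}
caddy {'rect': [151.4, 21.4, 431.9, 197.0], 'p': 0.73}
grip {'rect': [223.6, 98.2, 382.8, 141.7], 'p': 0.66}
[-57.8, 39.5, 105] [[252.3 188.1]]
[0, 0, 120] [[304.5 113.7]]
[-41.5, -89.5, 109] [[414.7 164.2]]
[-77, 125, 50] [[167.4 195.2]]
[77, 125, 50] [[151.1  28.2]]
shift mm [ 37.5 -55.2   2.1] jaw -105.8 tilt 0.04 q7 -1.51 t 18.325 gap 0.0552
turn z 88.10204412531499
```

```bash
python3 -m creep '[0.019,-0.0275,0,0,0,0,0.0185,-0.0275,0,0,0,0,0,0,0,0,0,-10.2,0,0,0,0,0,-10.2,0,0,0,0,0,-10.2]' -0.3;python3 -m creep '[0,0,0,0,0,-10.2,0,0,0,0,0,-10.2,0,0,0,0,0,-10.2,0,0,0,0,0,-10.2,0,0,0,0,0,-10.2]'; python3 -m creep '[0,0,0,0,0,-10.2,0,0,0,0,0,0,0,0,0,0,0,0]'; python3 - <<'E'
from h import *
grab_frame("wrist");c=cam("wrist"); im=grab_frame("wrist"); cv2.imwrite("pics/w11.png",im[:,:,::-1])
for q in("grip","caddy"):
    for r in search_frame(q,"wrist")[:1]: print(q,r)
x=np.array([.5595,-.217]);a=np.radians(-13.9);Q=np.array([[np.cos(a),-np.sin(a)],[np.sin(a),np.cos(a)]])
for k in([-11,-58,109],[-11,58,109],[11,58,120],[11,-58,120]): print(k,proj(c,[*(x+Q@np.array(k[:2])/1e3),k[2]/1e3]).round(1))
h=cv2.cvtColor(im,cv2.COLOR_RGB2HSV); m=((h[...,0]>8)&(h[...,0]<18)&(h[...,1]>210)&(h[...,2]>150)).astype(np.uint8)
n,l,st,ce=cv2.connectedComponentsWithStats(m)
for i in range(1,n):
    if st[i,4]>60: print("orange",st[i],ce[i].round(1), atz(c,[ce[i]],.115))
go([.5566,-.2163,.0903],-13.9)
E
```

```text
time: 18.95
eef_pos: [0.5564, -0.2163, 0.1922]
ee_rot: [0.0, 0.794, -0.608, -0.0]
wrist_force: [0.2, -0.6, 0.1]
finger_gap: 0.0554
time: 19.58
eef_pos: [0.5564, -0.2164, 0.1923]
ee_rot: [-0.0, 0.978, -0.207, -0.0]
wrist_force: [-0.1, 0.1, -0.9]
finger_gap: 0.0555
time: 19.95
eef_pos: [0.5564, -0.2164, 0.1924]
ee_rot: [-0.0, 0.992, -0.124, -0.0]
wrist_force: [0.2, 0.0, 1.2]
finger_gap: 0.0553
grip {'rect': [236.2, 112.5, 276.1, 260.2], 'p': 0.87}
caddy {'rect': [174.0, 33.7, 346.9, 287.4], 'p': 0.9}
[-11, -58, 109] [[245.  253.9]]
[-11, 58, 109] [[243.  112.5]]
[11, 58, 120] [[273.2 112.8]]
[11, -58, 120] [[271.8 259.9]]
shift mm [1.000e-01 1.000e-01 1.022e+02] jaw -14.1 tilt 0.0 q7 -0.19 t 20.15 gap 0.0556
turn z -0.1802492507552671
```

Bar and plate line up with the jaws to about 1 mm. I'll descend and squeeze.

```bash
python3 -m creep '[0,0,0.03,0,0,0,0,0,0.04,0,0,0,0,0,0.022,0,0,0,0,0,0.01,0,0,0,0,0,0,0,0,0]' -0.3 40; python3 -m creep '[0,0,0,0,0,0,0,0,0,0,0,0,0,0,0,0,0,0,0,0,0,0,0,0]' 1 40;python3 -m creep '[0,0,0,0,0,0,0,0,0,0,0,0]' 1 80
```

```text
time: 20.78
eef_pos: [0.5566, -0.2162, 0.0906]
ee_rot: [-0.0, 0.993, -0.122, -0.0]
wrist_force: [-0.3, -0.2, 0.3]
finger_gap: 0.0551
time: 21.28
eef_pos: [0.5591, -0.217, 0.0923]
ee_rot: [0.0, 0.993, -0.122, 0.003]
wrist_force: [9.9, -2.7, 8.4]
finger_gap: 0.0206
time: 21.52
eef_pos: [0.5592, -0.217, 0.0924]
ee_rot: [0.0, 0.993, -0.122, 0.003]
wrist_force: [10.0, -3.1, 8.4]
finger_gap: 0.019
```

```bash
python3 -m creep '[0.0025,0,-0.004,0,0,0,0,0,-0.01,0,0,0,0,0,-0.012,0,0,0,0,0,-0.012,0,0,0,0,0,0,0,0,0]'; python3 -m creep '[0,0,-0.012,0,0,0,0,0,-0.01,0,0,0,0,0,-0.006,0,0,0,0,0,0,0,0,0,0,0,0,0,0,0]'
```

```text
time: 22.15
eef_pos: [0.5593, -0.217, 0.1296]
ee_rot: [0.0, 0.993, -0.122, 0.001]
wrist_force: [3.1, -1.0, 0.0]
finger_gap: 0.0194
time: 22.78
eef_pos: [0.5589, -0.217, 0.1564]
ee_rot: [-0.0, 0.993, -0.122, -0.0]
wrist_force: [3.1, -1.1, -0.7]
finger_gap: 0.0189
```

```bash
python3 -m creep '[0,0,-0.004,0,0,0,0,0,-0.003,0,0,0,0,0,-0.001,0,0,0,0,0,0,0,0,0]'; python3 -m creep '[0,0,-0.002,0,0,0,0,0,-0.003,0,0,0,0,0,-0.003,0,0,0,0,0,0,0,0,0]'; python3 -m creep '[0,0,-0.006,0,0,0,0,0,-0.006,0,0,0,0,0,-0.006,0,0,0,0,0,-0.006,0,0,0,0,0,0,0,0,0]'
```

```text
time: 23.28
eef_pos: [0.5584, -0.2169, 0.1641]
ee_rot: [-0.0, 0.993, -0.122, -0.001]
wrist_force: [0.4, 0.3, -7.3]
finger_gap: 0.0191
time: 23.78
eef_pos: [0.559, -0.217, 0.1727]
ee_rot: [0.0, 0.993, -0.122, 0.0]
wrist_force: [-0.4, 0.1, -9.1]
finger_gap: 0.0194
time: 24.4
eef_pos: [0.5591, -0.217, 0.197]
ee_rot: [0.0, 0.993, -0.122, 0.0]
wrist_force: [-0.7, -0.8, -9.6]
finger_gap: 0.0195
```

The full 9.6 N is on the wrist. I'll raise it a little more and check.

```bash
python3 -m creep '[0,0,-0.007,0,0,0,0,0,-0.007,0,0,0,0,0,-0.007,0,0,0,0,0,-0.004,0,0,0,0,0,0,0,0,0]'; python3 -m creep '[0,0,0,0,0,0,0,0,0,0,0,0,0,0,0,0,0,0]'; python3 - <<'E'
from h import *
im=grab_frame("side"); w=grab_frame("wrist")
a=cv2.resize(im[90:240,180:330],None,fx=3,fy=3,interpolation=cv2.INTER_CUBIC)
o=np.zeros((450,800,3),np.uint8);o[:,:450]=a; o[:340,450:]=cv2.resize(w[0:340,80:430],(350,340)); cv2.imwrite("pics/fin.png",o[:,:,::-1])
s=robot.sense(); print(s["eef_pos"],s["wrist_force"],s["ft_torque"],s["finger_gap"])
E
```

```text
time: 25.02
eef_pos: [0.559, -0.217, 0.2217]
ee_rot: [-0.0, 0.993, -0.122, 0.0]
wrist_force: [-0.0, 0.1, -9.3]
finger_gap: 0.0194
time: 25.4
eef_pos: [0.5589, -0.2169, 0.2214]
ee_rot: [-0.0, 0.993, -0.122, -0.0]
wrist_force: [0.3, -0.2, -9.6]
finger_gap: 0.0193
[ 0.55891208 -0.21691506  0.22141539] [ 0.06291886  0.32503032 -9.75794779] [-0.02904494 -0.09082519  0.01744505] 0.019082010809380552
```

View pics/fin.png

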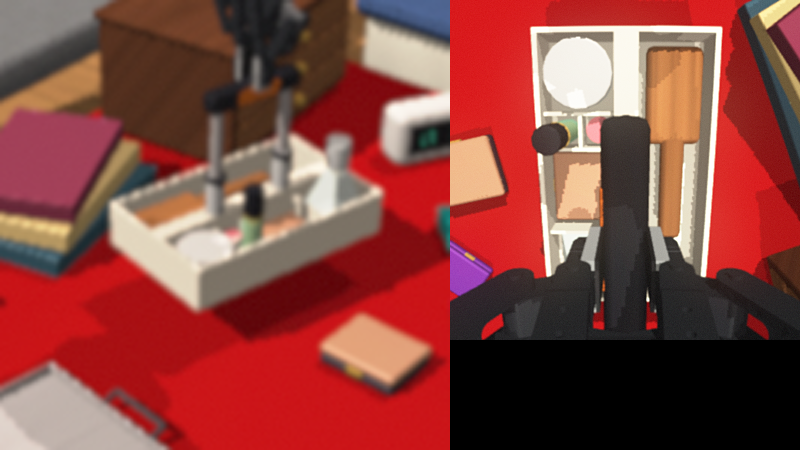

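The caddy hangs level about 57 mm up. The handle is extended, the bottle and vial stand upright in their compartments, and everything else is still inside. Handing in.

```bash
python3 -c "
from workcell import robot; print(robot.job_done())"
```

```text
the job is handed in; nothing more can be done
None
```

I packed the bottle and vial in their compartments, squeezed the orange plate, pulled the handle up to the second stop and lifted the caddy. I handed in at about 25 s, still holding it.

**Last checks**
- **Hanging:** the wrist carried a steady 9.6 N (about 0.98 kg), with almost no sideways force or moment. The tool did not move between the last readings.
- **Height:** by the tool's rise, the underside is about 57 mm up with the handle at its end of travel (about 71 mm). I worked this out from tool heights and the load coming on; I had no direct reading of the handle or plate joints.
- **Packing:** the last side and wrist pictures show the caddy level, the bottle and vial upright in place, and the jar, compact, balm pot and hairbrush inside.
- **Tray:** I saw no contact with the tin, cone or winder, but took no final picture of them.

**Disagreements:** wrist-camera positions for points about 105 mm up were 3–4 mm off the predictions, and the caddy position fits differed by a few millimetres. I therefore placed both items by comparing each with its compartment in the same picture. Neither touched a wall on the way down; the bottle met the floor at about 11 N and the vial at about 5 N.

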